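Press a nail swatch home in the bench press

TASK

Put the display stand with the red nail in the round pocket of the small bench press's sliding carriage, let go of it, and push the carriage all the way in under the plunger. Then press the plunger's knob down by feel, past the soft first stop where its foot meets the nail, to the solid second stop, so that the nail is fully home; hold it there for about half a second, never pressing harder than 25 N. Let the plunger come right back up, leave the stand in the pushed-in carriage, and leave the other things on the desk where they are.

Things in the scene. Friction and masses are not known exactly. Their poses are not given: they have to be found in the camera images.
- press: White bench press, fixed. Origin on the desk straight below the axis of its vertical plunger; x to the back of the press, away from its open front, z up. Base plate x -165 to +75, y +-55 mm, top 12 mm above the desk. Column behind the plunger (x 38 to 74), arm overhead (x -32 to 74, y +-24, z 92 to 120 mm).
- ram_axis (a point): Point on the plunger's axis, at the top of the base plate (12 mm above the desk), axes as the press. On the axis above sits the round rose-copper knob to press, 42 mm diameter, 14 mm thick. It is screwed higher or lower on its rod and locked there: with the plunger up its top is anywhere from 162 to 174 mm above the desk, to be found by feel.
- ram (a joint): Plunger travel, m: 0 up, grows downwards, at most 0.024; springs back up when let go. Spring: 3 N at first, 5 N low down. Rubber foot 18 mm wide, 72 mm above the desk when up. With the loaded carriage in, it meets the nail after 13 to 15 mm (first soft stop: some 6 N more moves on, pushing the nail in, 10 to 11 N in all); nail home at 19 mm (second stop, solid).
- shuttle (a joint): Travel of the press's grey sliding carriage, m: 0 right out at the front, 0.085 fully in (solid stop), where its pocket lies under the plunger. It slides along the press's +x with about 2.5 N of friction and stays where it is left. It starts between 0 and 0.015.
- pocket (a point): Centre of the floor of the round pocket in the carriage (20 mm above the desk). The pocket is 44.5 mm wide and 8 mm deep with a 4 mm chamfer at its mouth, in a block 66 x 66 mm whose top is 28 mm above the desk. Axes as those of the press.
- tab (a point): Centre of the top of the pink upright push tab at the front of the carriage (57 mm above the desk). The tab is 10 mm thick along the press's x, 30 mm wide along its y and 45 mm high. It lies 70 mm in front (-x of the press) of the pocket's centre; push it towards the press's +x.
- stand_red_mid (a point): Centre (half-way up) of the white round display stand with the red nail: 40 mm diameter, 30 mm high, about 60 to 110 g, standing on the desk at first, z up. The red nail on its top, 24 x 13 mm, stands 9 mm above the stand's top at first and 3 mm when fully home.
- tip (a joint): How far the red nail has been pushed down into its stand, m: 0 to 0.0015 at first, 0.006 fully home (solid). It is held by about 6 N of friction and stays where it is pushed.
- stand_teal_mid (a point): Centre (half-way up) of a like stand with a teal nail already home. Leave alone.
- stand_lilac_mid (a point): Centre (half-way up) of a like stand with a lilac nail already home. Leave alone.
- polish_coral: Coral nail-polish bottle with a black cap, 30 mm diameter, 73 mm high; origin under its centre. Leave alone.
- polish_blue: Blue nail-polish bottle with a black cap, 30 mm diameter, 73 mm high; origin under its centre. Leave alone.
- pump_bottle: Pale blue pump bottle, 52 mm diameter, 136 mm high; origin under its centre. Leave alone.
- cream_jar: Pink cream jar with a white lid, 56 mm diameter, 45 mm high; origin under its centre. Leave alone.
- file_block: Pink nail buffer block lying along its x, 95 x 26 x 26 mm; origin under its centre. Leave alone.
- dish: Small glass bowl, 60 mm diameter, 28 mm high; origin under its centre. Leave alone.
Mind the look-alikes: they are no part of the job. What is shaped like the part that bears stand_red_mid but blue or orange is not meant.

How it is judged:
On the way, in this order (a step that is already met when the one before it is completed fails the run):
1. the red-nail stand sits in the carriage's pocket, let go, its nail not yet pushed (horizontal distance between stand_red_mid and pocket below 0.004 m and z of stand_red_mid in the frame of pocket below 0.0175 m and angle between stand_red_mid's own z axis and vertical below 0.08 rad and value of joint tip below 0.003 m and contact force between the fingers and stand_red below 0.1 N), for 0.2 s.
2. the carriage is fully in with the stand in its pocket, the nail not yet pushed (horizontal distance between stand_red_mid and pocket below 0.004 m and z of stand_red_mid in the frame of pocket below 0.0175 m and angle between stand_red_mid's own z axis and vertical below 0.08 rad and value of joint shuttle above 0.082 m and value of joint tip below 0.003 m), for 0.1 s.
3. the plunger is held down at the second stop with the nail fully home (horizontal distance between stand_red_mid and pocket below 0.004 m and z of stand_red_mid in the frame of pocket below 0.0175 m and angle between stand_red_mid's own z axis and vertical below 0.08 rad and value of joint shuttle above 0.082 m and value of joint tip above 0.0052 m and value of joint ram above 0.0175 m), for 0.4 s.
At the end, for the whole second after the job is handed in: The red nail is pushed at least 5.2 mm of its 6 mm into its stand; the stand sits upright in the pocket (within 4 mm of its centre, its bottom within 2.5 mm of the pocket's floor) at rest; the carriage is within 3 mm of fully in; the plunger is back up within 2 mm (horizontal distance between stand_red_mid and pocket below 0.004 m and z of stand_red_mid in the frame of pocket below 0.0175 m and angle between stand_red_mid's own z axis and vertical below 0.08 rad and value of joint shuttle above 0.082 m and value of joint tip above 0.0052 m and value of joint ram below 0.002 m and linear speed of stand_red below 0.02 m/s); the robot touches nothing.
It fails at once if the plunger pressed with more than 25 N (contact force between any of the fingers, the arm and ram above 25 N).
It fails at once if another thing on the desk moved by more than 25 mm (distance of any of stand_teal_mid, stand_lilac_mid, polish_coral, polish_blue, pump_bottle, cream_jar, file_block, dish from where it was at the start of the episode above 0.025 m).
It also fails if it takes over 58 s, if anything falls off the work surface, if the arm or the gripper's body presses on something with over 40 N, if the wrist force passes 120 N, or if a joint passes its speed limit or range.

ROBOT

A 6-joint arm with a two-finger parallel gripper is mounted at the origin on the work surface. World frame = base frame: x ahead of the robot, y to its left, z up, the work surface at z = 0. Lengths are in m, angles in rad, forces in N, time in s.
With the tool pointing down it reaches from about 0.425 to 0.925 m from the base axis. Payload 12.5 kg.
Tool frame: the origin (TCP) lies midway between the tips of the shut fingers; the grasp point (between the pads) lies 19 mm behind it; z points along the fingers, y is the direction in which the jaws open and shut (so a half turn about z gives the same grasp; the last joint's range is limited). The gripper opens to 85 mm and grips with 20 to 120 N. Pads are 22 mm wide; open, the fingers measure 114 mm over their backs; the gripper's body (76 mm by 85 mm) begins 54 mm behind the grasp point. The pads swing forward as they close: fully open they stand 13 mm farther back than shut.
Start: joints at [1.135, 0.491, 1.559, -0, 1.092, -0.106], TCP at [0.202, 0.591, 0.231] pointing down, gripper open.
Joint ranges: [-3.1, 3.1], [-0.84, 2.19], [0.05, 2.79], [-1.13, 4.28], [0.06, 2.93], [-2.69, 2.69]. Speed limits (rad/s): [2.22, 2.22, 2.79, 3.14, 3.14, 3.14].

INTERFACE

Orientations are given as a unit quaternion [w, x, y, z].
In Python, from bench import bot gives the robot as it stands.
- The arm moves only by the tool carry_out, never from a script. Its argument "steps" is text: rows parted by semicolons, each of 7 numbers parted by spaces: the turn, a rotation vector about the tool's x, y, z in degrees, then the shift along the tool's x, y, z in m, then the closure, from -1 (fully open) to 1 (shut). In form: ax ay az tx ty tz hand; .... A call has exactly 10 rows; each row is the pose to reach, as a shift and turn from the pose measured when the call began, along the tool's axes at that moment; what a row does not reach only later rows make up. A row lasts 1/10 s, in which the tool goes at most 50 mm and 8.59 degrees, less where a joint would pass 70% of its speed; a pose out of reach is approached as far as the arm can. A call with a gripper value outside its range is refused whole. The fingers move at their own pace and stop on an object; "squeeze" is the grip in N (left out, the last holds). Time passes only in rows, so rows that repeat a pose let the fingers close, or fill a call up. It gives the time, the measured TCP pose, the force and the opening at its end, in the units of the state.
- bot.get_state(): the state, without advancing time (a new reading comes with each control period).
- bot.camera(name): name is "scene" or "top"; returns the picture (384x512x3 uint8, red, green, blue); there is no depth.
- bot.get_calibration(name): a dict with "fx", "fy", "cx", "cy" (pixels), "position" and "rotation" of the camera in the world. Camera axes: x right, y down, z forward; pixel columns grow to the right and rows downward; lengths in m; the calibration is good to about 2 mm. A picture is of the moment at which its call begins. get_calibration takes no time and is no camera call.
- bot.hand_in(): hands the job in, once; it reports no verdict.
The state is a dict: "time": time; "joint_positions": joint angles; "dq": joint speeds; "effort": joint torques, N m; "tcp_pos": TCP position; "orientation": TCP orientation; "wrist_force": force on the tool from outside, world axes, zero at the start; "torque": the same for the moment, N m; "opening": finger opening in m.
Only numpy, scipy, OpenCV 4.12 (cv2) and the standard library are available. Lean on these libraries where they do the work, as an engineer would, in place of code of your own. Each camera call takes 0.05 s, during which the arm holds its last target.

## Working session

There is one attempt and no reset: what is moved stays moved. The work goes in short steps, Python scripts to look and compute and a tool call to move; the robot and the scene stay as the last step left them, time stands still between calls to the robot, and variables do not carry over. Pictures are saved under pics/ and viewed, and the job is handed in when it is done.

Besides the shell and the picture viewer there is one more tool, called after ">>>" by a JSON object that holds its "name" and its "arguments", one argument or row to a line. carry_out: Moves the arm, as the interface text tells. Its arguments: {"type":"object","properties":{"steps":{"type":"string"},"squeeze":{"type":"number"}},"required":["steps"]}

```bash
mkdir -p pics; ls; python3 - <<'E'
from bench import bot
import cv2
for n in("scene","top"):
    c=bot.get_calibration(n);print(n,c)
    cv2.imwrite(f"pics/{n}0.png",cv2.cvtColor(bot.camera(n),cv2.COLOR_RGB2BGR))
print(bot.get_state())
E
```

```text
pics
scene {'fx': 442.49132433506463, 'fy': 442.49132433506463, 'cx': 251.35646536722774, 'cy': 183.69949025101127, 'position': array([1.34663315, 0.34979054, 0.84955995]), 'rotation': array([-0.22854261,  0.47354635,  0.77487197, -0.35084976])}
top {'fx': 348.48647907624985, 'fy': 348.48647907624985, 'cx': 252.97593582470938, 'cy': 194.0812715357177, 'position': array([ 0.3596571 , -0.0381301 ,  1.11394989]), 'rotation': array([-0.06245223,  0.71309245, -0.6967055 ,  0.04690752])}
{'time': 0.1, 'joint_positions': array([ 1.13540754e+00,  4.91452647e-01,  1.55941212e+00, -1.90373650e-05,
        1.09171415e+00, -1.05619479e-01]), 'dq': array([ 1.14041295e-03, -9.94471569e-04, -6.77098089e-04, -7.83167052e-04,
       -1.63703673e-03, -5.92898797e-06]), 'effort': array([ 2.33966486e-03, -6.19451523e+01, -2.62022674e+01, -1.26122936e-04,
        2.88020005e-03, -2.68631402e-05]), 'tcp_pos': array([0.20229331, 0.5911289 , 0.23080702]), 'orientation': array([-1.23634380e-04,  1.64134198e-01,  9.86437896e-01, -4.77452170e-04]), 'wrist_force': array([ 1.12102713,  0.19250379, -0.10550575]), 'torque': array([-0.02252388,  0.06976359,  0.04451128]), 'opening': 0.08522949807750219}
```

View pics/scene0.png

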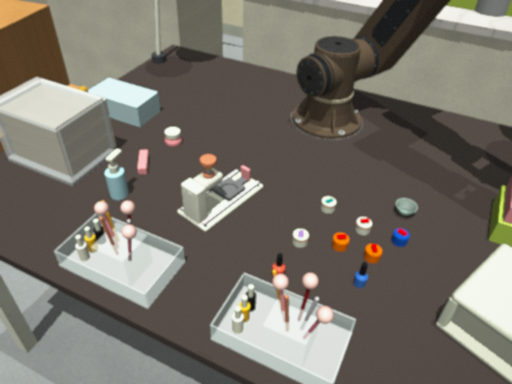

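View pics/top0.png

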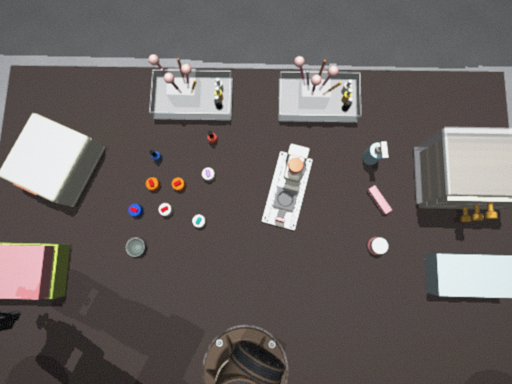

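Candidates for the red-nail stand (top view): white body with red nail (165,210); orange bodies with red nails (152,184) and (178,184); a blue body with a red nail (135,210). White bodies with teal (198,221) and lilac (208,174) nails. My choice is the white one at (165,210), which is (364,225) in the scene view. The press is at about (288,190) in top, with its front (tab) towards the robot.

```bash
cat > h.py <<'E'
import numpy as np, cv2
from scipy.spatial.transform import Rotation as R
from bench import bot
def cal(n):
    c=bot.get_calibration(n);q=c['rotation'];return c,R.from_quat([q[1],q[2],q[3],q[0]]).as_matrix(),np.array(c['position'])
def ray(n,u,v):
    c,M,p=cal(n);d=M@np.array([(u-c['cx'])/c['fx'],(v-c['cy'])/c['fy'],1]);return p,d/np.linalg.norm(d)
def on(n,u,v,z):
    p,d=ray(n,u,v);return p+d*(z-p[2])/d[2]
def proj(n,X):
    c,M,p=cal(n);x=M.T@(np.array(X)-p);return np.array([c['fx']*x[0]/x[2]+c['cx'],c['fy']*x[1]/x[2]+c['cy']])
def tri(u1,u2):
    p,d=ray('scene',*u1);q,e=ray('top',*u2)
    A=np.c_[d,-e];s=np.linalg.lstsq(A,q-p,rcond=None)[0];a=p+d*s[0];b=q+e*s[1];return (a+b)/2,np.linalg.norm(a-b)
def img(n): return cv2.cvtColor(bot.camera(n),cv2.COLOR_RGB2BGR)
def crop(im,x0,y0,x1,y1,k,f): cv2.imwrite(f,cv2.resize(im[y0:y1,x0:x1],None,fx=k,fy=k,interpolation=cv2.INTER_CUBIC))
E
python3 - <<'E'
from h import *
s=cv2.imread('pics/scene0.png');t=cv2.imread('pics/top0.png')
crop(s,165,140,275,240,7,'pics/s_press.png');crop(t,240,135,330,235,6,'pics/t_press.png')
a=cv2.resize(s[195:265,320:420],None,fx=4,fy=4,interpolation=2);b=cv2.resize(t[165:235,120:220],None,fx=4,fy=4,interpolation=2)
cv2.imwrite('pics/red.png',np.hstack([a,b]))
print(on('top',165,210,.03),on('scene',364,223,.034),proj('top',[0,0,0]))
E
```

```text
[0.47195161 0.2630931  0.03      ] [0.48744813 0.26664576 0.034     ] [244.77437555 369.49681105]
```

View pics/s_press.png

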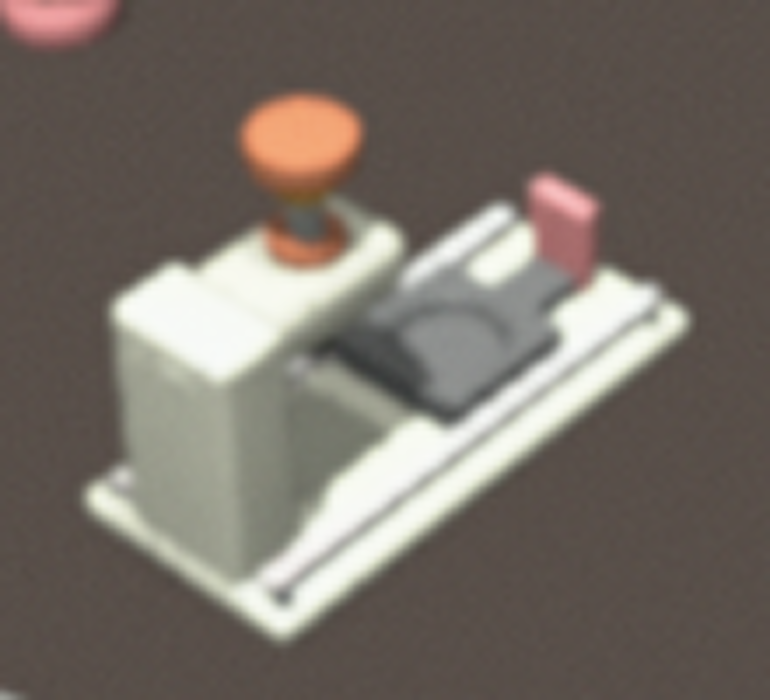

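View pics/t_press.png

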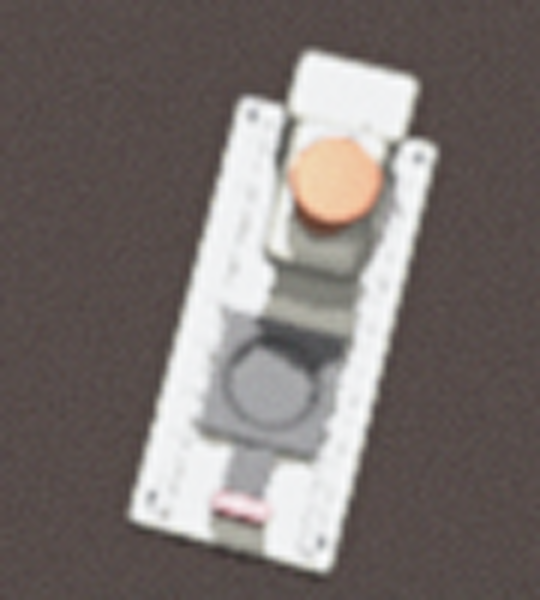

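View pics/red.png

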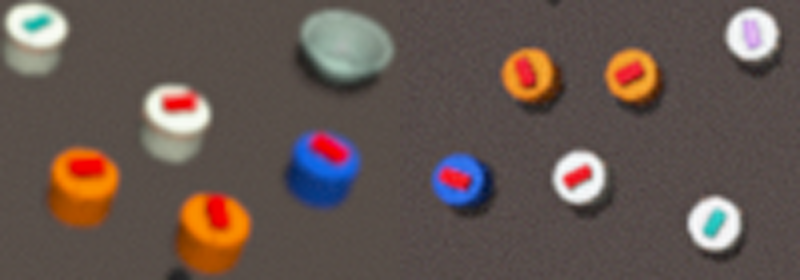

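```bash
cat > m.py <<'E'
from h import *
from scipy.optimize import least_squares
t=cv2.imread('pics/top0.png');s=cv2.imread('pics/scene0.png')
def blob(im,near,lo,hi,hull=True):
    m=cv2.inRange(cv2.cvtColor(im,cv2.COLOR_BGR2HSV),np.array(lo),np.array(hi))
    cs,_=cv2.findContours(m,cv2.RETR_EXTERNAL,cv2.CHAIN_APPROX_NONE)
    c=min(cs,key=lambda c:abs(cv2.pointPolygonTest(c,near,True)) if cv2.pointPolygonTest(c,near,True)<0 else 0)
    M=cv2.moments(cv2.convexHull(c));return (M['m10']/M['m00'],M['m01']/M['m00']),cv2.contourArea(c),cv2.boundingRect(c)
if __name__=='__main__':
    # stand: upscaled crops for precision
    k=8
    for n,im,near,z in(('top',t,(165,210),.03),('scene',s,(364,221),.03)):
        x0,y0=int(near[0])-14,int(near[1])-14
        big=cv2.resize(im[y0:y0+28,x0:x0+28],None,fx=k,fy=k,interpolation=cv2.INTER_CUBIC)
        g=big.max(2) # V
        # white top or red nail bright
        m=((g>(195 if n=='scene' else 150))*255).astype(np.uint8)
        cs,_=cv2.findContours(m,0,1);c=max(cs,key=cv2.contourArea);h=cv2.convexHull(c)
        M=cv2.moments(h);uv=((M['m10']/M['m00']+.5)/k-.5+x0,(M['m01']/M['m00']+.5)/k-.5+y0)
        pts=np.array([on(n,(p[0][0]+.5)/k-.5+x0,(p[0][1]+.5)/k-.5+y0,z)[:2] for p in h])
        cc,rr=cv2.minEnclosingCircle(pts.astype(np.float32))
        print(n,uv,on(n,*uv,z),'enc',cc,rr)
    # base corners
    def unc(X,Y,x0,y0,k): return ((X+.5)/k-.5+x0,(Y+.5)/k-.5+y0)
    C=[(-.165,.055),(-.165,-.055),(.075,.055),(.075,-.055)]
    T=[unc(130,520,240,135,6),unc(328,573,240,135,6),unc(241,96,240,135,6),unc(438,143,240,135,6)]
    P=[on('top',*p,.012)[:2] for p in T]
    S=[unc(500,200,165,140,7),unc(690,322,165,140,7),unc(85,495,165,140,7),unc(283,640,165,140,7)]
    Q=[on('scene',*p,.012)[:2] for p in S]
    print('top corners',np.round(P,4));print('scene corners',np.round(Q,4))
    def fit(P,idx):
        def f(v):
            c,sn=np.cos(v[2]),np.sin(v[2]);return np.ravel([np.array([c*C[i][0]-sn*C[i][1],sn*C[i][0]+c*C[i][1]])+v[:2]-P[i] for i in idx])
        r=least_squares(f,[.6,-.1,0]);return r.x,np.round(r.fun*1e3,1)
    print(fit(P,range(4)));print(fit(Q,range(4)))
    print('pocket top', on('top',*unc(270,381,240,135,6),.028),'scene',on('scene',*unc(455,347,165,140,7),.028))
    print('tab top',on('top',*unc(241,500,240,135,6),.057),'scene',on('scene',*unc(566,193,165,140,7),.057))
    print('knob tri',tri(unc(303,133,165,140,7),unc(336,182,240,135,6)))
E
python3 m.py
```

```text
top (164.3639201547661, 208.76660511197093) [0.47579913 0.26535283 0.03      ] enc (0.4759751856327057, 0.2652015686035156) 0.02107233554124832
scene (363.9033793618946, 222.08891970573194) [0.48008503 0.26510286 0.03      ] enc (0.47989243268966675, 0.2651628255844116) 0.021264685317873955
top corners [[ 0.445  -0.04  ]
 [ 0.4197 -0.1442]
 [ 0.6767 -0.0954]
 [ 0.6525 -0.202 ]]
scene corners [[ 0.4181 -0.146 ]
 [ 0.4526 -0.0384]
 [ 0.6555 -0.2014]
 [ 0.6857 -0.094 ]]
(array([ 0.5922307 , -0.13099794, -0.23754694]), array([-0.2,  1.3, -0.8, -1.4,  1.3,  0.2, -0.4, -0.1]))
(array([ 0.59691687, -0.12954186, -0.2149463 ]), array([  29.4,  105.4,  -28.6, -109.7,   26.5,  109.5,  -27.3, -105.3]))
pocket top [ 0.51829588 -0.11172997  0.028     ] scene [ 0.52802353 -0.10788285  0.028     ]
tab top [ 0.45295789 -0.09578915  0.057     ] scene [ 0.45105438 -0.09762914  0.057     ]
knob tri (array([ 0.59171497, -0.13259536,  0.1694943 ]), np.float64(0.0022215177501323214))
```

The crops confirm it: the white stand with the red nail is at top (164.4,208.8). The two views give the stand and the press both with the same ~4 mm x offset, so I'll average them.

```bash
cat > plan.py <<'E'
from h import *
import sys
YAW=-0.235
px=np.array([np.cos(YAW),np.sin(YAW),0]);py=np.array([-np.sin(YAW),np.cos(YAW),0])
PRESS=np.array([.5945,-.1305,0])
def Rt(tilt):
    base=np.column_stack([-px,py,[0,0,-1]])
    return base@R.from_euler('y',-tilt,degrees=True).as_matrix()
def cur():
    s=bot.get_state();q=s['orientation'];return s,R.from_quat([q[1],q[2],q[3],q[0]]).as_matrix(),s['tcp_pos']
def go(p,tilt):
    s,M,t=cur();T=Rt(tilt)
    print('rot',np.round(R.from_matrix(M.T@T).as_rotvec(degrees=True),2),'shift',np.round(M.T@(np.array(p)-t),4),'to',np.round(p,4))
def st():
    s,M,t=cur();print('t',s['time'],'tcp',np.round(t,4),'F',np.round(s['wrist_force'],2),'open',round(s['opening'],4),'z',np.round(M[:,2],3),'press-local',np.round([(t-PRESS)@px,(t-PRESS)@py],4))
E
python3 - <<'E'
from plan import *
T=np.array([.478,.2653,0])+.004*px
st()
go(T+[0,0,.11],12);go(T+[0,0,.013],12)
E
```

```text
t 0.1 tcp [0.2023 0.5911 0.2308] F [ 1.12  0.19 -0.11] open 0.0852 z [-0.    -0.001 -1.   ] press-local [-0.5495  0.6105]
rot [ -0.62 -12.    -5.4 ] shift [-0.3704 -0.2185  0.121 ] to [0.4819 0.2644 0.11  ]
rot [ -0.62 -12.    -5.4 ] shift [-0.3704 -0.2184  0.218 ] to [0.4819 0.2644 0.013 ]
```

>>> {"name": "carry_out", "arguments": {
  "steps": "-0.3 -3 -1.5 -0.04 -0.024 0 -0.4;-0.6 -6 -3 -0.08 -0.047 0 -0.4;-0.6 -9 -4 -0.12 -0.071 0 -0.4;-0.6 -12 -5.4 -0.165 -0.097 0.01 -0.4;-0.6 -12 -5.4 -0.21 -0.124 0.02 -0.4;-0.6 -12 -5.4 -0.25 -0.148 0.04 -0.4;-0.6 -12 -5.4 -0.29 -0.171 0.06 -0.4;-0.6 -12 -5.4 -0.33 -0.195 0.08 -0.4;-0.6 -12 -5.4 -0.37 -0.2185 0.1 -0.4;-0.6 -12 -5.4 -0.3704 -0.2185 0.121 -0.4",
  "squeeze": 30
}}

```text
time: 1.1
tcp_pos: [0.4845, 0.2613, 0.1095]
orientation: [0.104, 0.118, 0.987, -0.012]
wrist_force: [-0.1, 0.7, -0.2]
opening: 0.06
```

```bash
python3 - <<'E'
from plan import *
T=np.array([.478,.2653,0])+.004*px
st();go(T+[0,0,.013],12)
a=img('scene');b=img('top')
x=cv2.resize(a[130:270,290:430],(390,390),interpolation=2);y=cv2.resize(b[140:260,100:220],(390,390),interpolation=2)
cv2.imwrite('pics/hover.png',np.hstack([x,y]))
E
```

```text
t 1.1 tcp [0.4845 0.2613 0.1095] F [-0.08  0.7  -0.16] open 0.06 z [ 0.203 -0.049 -0.978] press-local [-0.1982  0.3554]
rot [-0.04  0.06 -0.21] shift [0.0233 0.0023 0.0937] to [0.4819 0.2644 0.013 ]
```

View pics/hover.png

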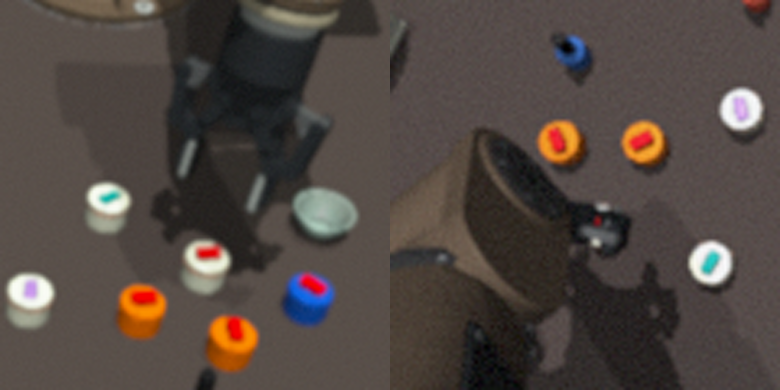

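The gripper hovers over the white stand with the red nail (nail at ~(597,222) in the right panel, between the fingers), and the fingers clear the neighbours. Descending.

>>> {"name": "carry_out", "arguments": {
  "steps": "0 0 -0.2 0.006 0.001 0.02 -0.4;0 0 -0.2 0.012 0.002 0.045 -0.4;0 0 -0.2 0.018 0.0023 0.07 -0.4;0 0 -0.2 0.0233 0.0023 0.09 -0.4;0 0 -0.2 0.0233 0.0023 0.0937 -0.4;0 0 -0.2 0.0233 0.0023 0.0937 -0.4;0 0 -0.2 0.0233 0.0023 0.0937 0.6;0 0 -0.2 0.0233 0.0023 0.0937 0.6;0 0 -0.2 0.0233 0.0023 0.0937 0.6;0 0 -0.2 0.0233 0.0023 0.0937 0.6",
  "squeeze": 30
}}

```text
time: 2.2
tcp_pos: [0.479, 0.2656, 0.0124]
orientation: [0.103, 0.116, 0.988, -0.013]
wrist_force: [-2.8, 1.3, 5.6]
opening: 0.0391
```

```bash
python3 - <<'E'
from plan import *
T=np.array([.478,.2653,0])+.004*px
st();go(T+[0,0,.013],12)
a=img('scene');b=img('top')
x=cv2.resize(a[170:270,310:410],(390,390),interpolation=2);y=cv2.resize(b[160:260,110:210],(390,390),interpolation=2)
cv2.imwrite('pics/grasp.png',np.hstack([x,y]))
E
```

```text
t 2.2 tcp [0.479  0.2656 0.0124] F [-2.81  1.33  5.56] open 0.0391 z [ 0.2   -0.05  -0.979] press-local [-0.2046  0.3583]
rot [-0.15 -0.12  0.06] shift [-0.0032 -0.0005  0.0001] to [0.4819 0.2644 0.013 ]
```

View pics/grasp.png

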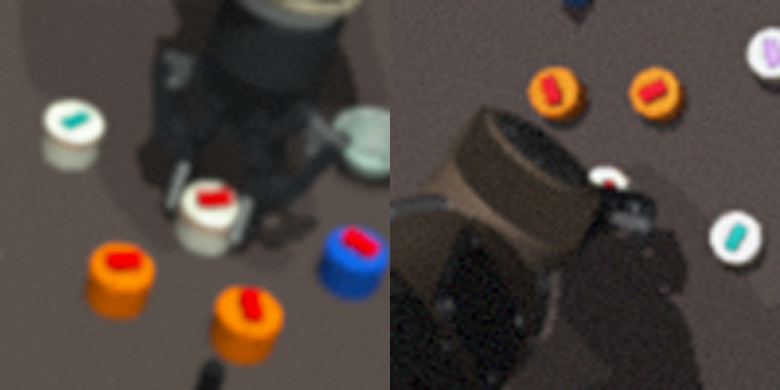

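```bash
python3 - <<'E'
from plan import *
s,M,t=cur();go(t+[0,0,.12],12)
E
```

```text
rot [-0.15 -0.12  0.05] shift [-0.0247 -0.0003 -0.1174] to [0.479  0.2656 0.1324]
```

>>> {"name": "carry_out", "arguments": {
  "steps": "0 0 0 -0.002 0 -0.01 0.6;0 0 0 -0.005 0 -0.025 0.6;0 0 0 -0.01 0 -0.045 0.6;0 0 0 -0.015 0 -0.07 0.6;0 0 0 -0.02 0 -0.095 0.6;0 0 0 -0.0235 0 -0.112 0.6;0 0 0 -0.0247 0 -0.1174 0.6;0 0 0 -0.0247 0 -0.1174 0.6;0 0 0 -0.0247 0 -0.1174 0.6;0 0 0 -0.0247 0 -0.1174 0.6",
  "squeeze": 30
}}

```text
time: 3.3
tcp_pos: [0.4787, 0.2657, 0.1315]
orientation: [0.102, 0.116, 0.988, -0.014]
wrist_force: [-0.2, -0.7, -0.5]
opening: 0.0388
```

```bash
python3 - <<'E'
from plan import *
st()
a=img('scene');b=img('top')
cv2.imwrite('pics/sc_lift.png',a);cv2.imwrite('pics/tp_lift.png',b)
x=cv2.resize(a[110:210,290:390],(390,390),interpolation=2);y=cv2.resize(b[160:260,110:210],(390,390),interpolation=2)
cv2.imwrite('pics/lift.png',np.hstack([x,y]))
E
```

```text
t 3.3 tcp [0.4787 0.2657 0.1315] F [-0.17 -0.65 -0.51] open 0.0388 z [ 0.198 -0.051 -0.979] press-local [-0.2049  0.3584]
```

View pics/lift.png

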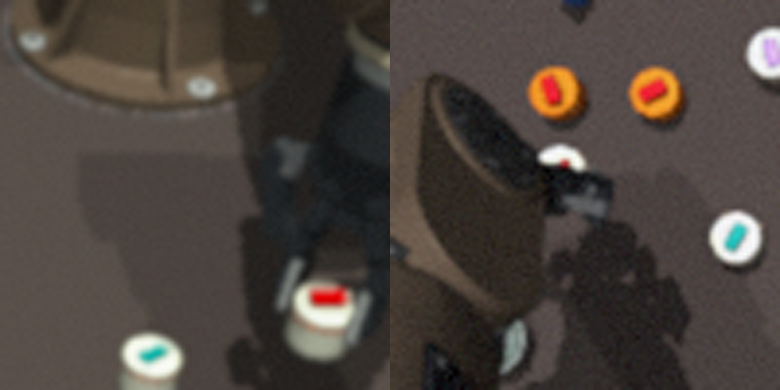

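```bash
cat > nail.py <<'E'
from plan import *
def nail(im,near,rad=14):
    x0,y0=int(near[0])-rad,int(near[1])-rad;w=im[y0:y0+2*rad,x0:x0+2*rad].astype(float)
    r=np.clip(w[...,2]-np.maximum(w[...,1],w[...,0])-60,0,None)
    m=(r>0).astype(np.uint8);n,l,s,c=cv2.connectedComponentsWithStats(m)
    k=1+np.argmax(s[1:,4]);r=r*(l==k);yy,xx=np.mgrid[:r.shape[0],:r.shape[1]]
    return (r*xx).sum()/r.sum()+x0,(r*yy).sum()/r.sum()+y0,(r>0).sum()
if __name__=='__main__':
    s0=cv2.imread('pics/scene0.png');t0=cv2.imread('pics/top0.png')
    n0=nail(s0,(364,222));n1=nail(t0,(164,209));print(n0,n1)
    print('desk nail scene',on('scene',*n0[:2],.036),'top',on('top',*n1[:2],.037))
    s1=cv2.imread('pics/sc_lift.png');n2=nail(s1,(290+328/3.9,110+297/3.9));print(n2,on('scene',*n2[:2],.036+.1192))
E
python3 nail.py
```

```text
(np.float64(364.6437448218724), np.float64(220.2477216238608), np.int64(40)) (np.float64(163.87899446101406), np.float64(208.6259054111632), np.int64(29))
desk nail scene [0.47892419 0.26560215 0.036     ] top [0.47545629 0.26494427 0.037     ]
(np.float64(373.9024179620035), np.float64(185.68393782383419), np.int64(38)) [0.4793907  0.26577229 0.1552    ]
```

```bash
python3 - <<'E'
from plan import *
a=cv2.imread('pics/scene0.png');b=cv2.imread('pics/top0.png')
def eq(x): return np.clip((x.astype(float)-40)*1.7,0,255).astype(np.uint8)
crop(eq(a),208,160,258,205,15,'pics/pk_s.png');crop(eq(b),268,180,304,226,13,'pics/pk_t.png')
E
```

```text
(no output)
```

View pics/pk_s.png

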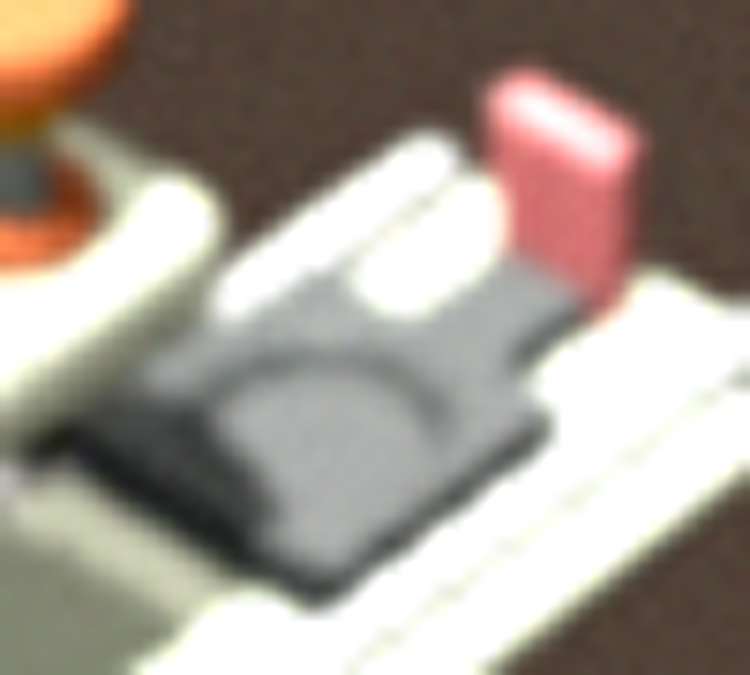

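View pics/pk_t.png

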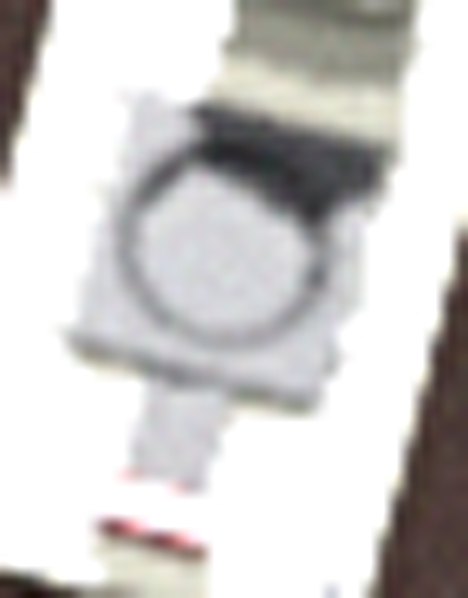

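```bash
python3 - <<'E'
from plan import *
u=lambda X,Y,x0,y0,k:((X+.5)/k-.5+x0,(Y+.5)/k-.5+y0)
S=lambda X,Y,z:on('scene',*u(X,Y,208,160,15),z)
T=lambda X,Y,z:on('top',*u(X,Y,268,180,13),z)
a=S(550,422,.028);b=S(315,580,.028);print('scene side',a,b,np.linalg.norm(a-b),'ctr',(a+b)/2+py*(-.033 if ((a-PRESS)@py)>0 else .033))
t=S(567,118,.057);print('tab s',t,'pocket',t+.07*px)
print('ring t',T(222,247,.028));f=T(194,366,.028);print('front t',f,np.linalg.norm(T(70,335,.028)-T(318,398,.028)),'ctr',f+.033*px)
# press in scene w/ right corners
C=np.array([[-.165,-.055],[-.165,.055],[.075,-.055],[.075,.055]])
Q=np.array([[.4181,-.146],[.4526,-.0384],[.6555,-.2014],[.6857,-.094]])
print('press s',np.mean(Q,0)+.045*px[:2])
E
```

```text
scene side [ 0.50307005 -0.07443461  0.028     ] [ 0.5625004  -0.09225407  0.028     ] 0.06204433716174213 ctr [ 0.5251014  -0.11543731  0.028     ]
tab s [ 0.45224518 -0.09732697  0.057     ] pocket [ 0.52032118 -0.11362598  0.057     ]
ring t [ 0.51685303 -0.11184615  0.028     ]
front t [ 0.48776219 -0.10542976  0.028     ] 0.06138685188475223 ctr [ 0.51985516 -0.11311358  0.028     ]
press s [ 0.59673815 -0.13042793]
```

```bash
python3 - <<'E'
from plan import *
go([.5215,-.113,.1315],12);go([.5215,-.113,.06],12)
E
```

```text
rot [-0.2  -0.18  0.06] shift [-0.1266 -0.3584  0.0279] to [ 0.5215 -0.113   0.1315]
rot [-0.2  -0.18  0.06] shift [-0.1119 -0.3582  0.0979] to [ 0.5215 -0.113   0.06  ]
```

>>> {"name": "carry_out", "arguments": {
  "steps": "0 0 0 -0.011 -0.03 0.0025 0.6;-0.2 -0.2 0 -0.025 -0.072 0.0056 0.6;-0.2 -0.2 0 -0.041 -0.115 0.009 0.6;-0.2 -0.2 0 -0.056 -0.158 0.0125 0.6;-0.2 -0.2 0 -0.072 -0.2 0.016 0.6;-0.2 -0.2 0 -0.087 -0.245 0.02 0.6;-0.2 -0.2 0 -0.103 -0.29 0.0235 0.6;-0.2 -0.2 0 -0.117 -0.33 0.0265 0.6;-0.2 -0.2 0 -0.1266 -0.358 0.0279 0.6;-0.2 -0.2 0 -0.1266 -0.3584 0.0279 0.6",
  "squeeze": 30
}}

```text
time: 4.4
tcp_pos: [0.5219, -0.1163, 0.1311]
orientation: [0.104, 0.118, 0.987, -0.013]
wrist_force: [0.2, 0.4, -0.5]
opening: 0.0384
```

```bash
python3 - <<'E'
from plan import *
st();go([.5215,-.113,.065],12)
a=img('scene');b=img('top');cv2.imwrite('pics/sc_hov.png',a)
crop(np.hstack([a[100:220,170:290],b[140:260,220:340]]),0,0,240,120,3.3,'pics/hov2.png')
E
```

```text
t 4.4 tcp [ 0.5219 -0.1163  0.1311] F [ 0.21  0.42 -0.47] open 0.0384 z [ 0.202 -0.05  -0.978] press-local [-0.0739 -0.0031]
rot [-0.06  0.03 -0.15] shift [0.0149 0.0031 0.0644] to [ 0.5215 -0.113   0.065 ]
```

View pics/hov2.png

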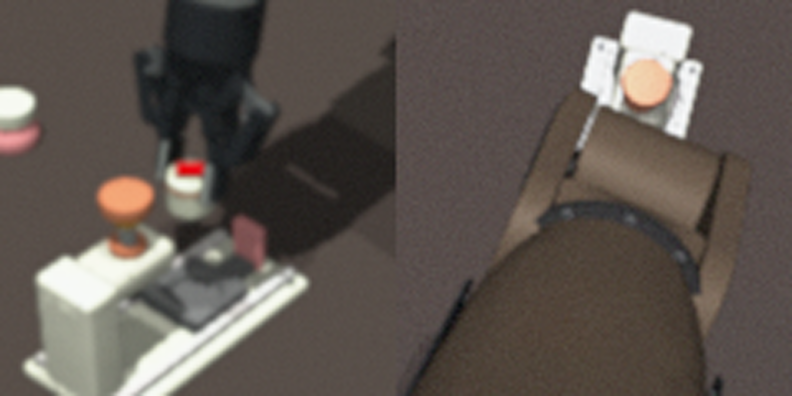

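```bash
python3 - <<'E'
from nail import *
a=cv2.imread('pics/sc_hov.png');n=nail(a,(170+190/3.3,100+170/3.3));print(n)
for dz in(0,):print(on('scene',*n[:2],.1311-.0124+.036)-np.array([.5219,-.1163,0]))
E
```

```text
(np.float64(227.19186399514268), np.float64(150.618700667881), np.int64(37))
[-0.00029778 -0.00081282  0.1547    ]
```

>>> {"name": "carry_out", "arguments": {
  "steps": "0 0 0 0.0025 0.001 0.01 0.6;0 0 0 0.006 0.002 0.025 0.6;0 0 0 0.01 0.0031 0.042 0.6;0 0 0 0.013 0.0031 0.057 0.6;0 0 0 0.0149 0.0031 0.0644 0.6;0 0 0 0.0149 0.0031 0.0644 0.6;0 0 0 0.0149 0.0031 0.0644 0.6;0 0 0 0.0149 0.0031 0.0644 0.6;0 0 0 0.0149 0.0031 0.0644 0.6;0 0 0 0.0149 0.0031 0.0644 0.6"
}}

```text
time: 5.5
tcp_pos: [0.5208, -0.1101, 0.0653]
orientation: [0.104, 0.117, 0.988, -0.012]
wrist_force: [-0.4, 0.2, -1.1]
opening: 0.0385
```

```bash
python3 - <<'E'
from plan import *
st();go([.5215,-.113,.045],12);go([.5215,-.113,.034],12)
a=img('scene');cv2.imwrite('pics/sc_low.png',a)
crop(a,195,140,265,210,8,'pics/low.png')
E
```

```text
t 5.5 tcp [ 0.5208 -0.1101  0.0653] F [-0.45  0.19 -1.12] open 0.0385 z [ 0.202 -0.049 -0.978] press-local [-0.0764  0.0026]
rot [-0.02 -0.01 -0.04] shift [ 0.0029 -0.0026  0.0201] to [ 0.5215 -0.113   0.045 ]
rot [-0.02 -0.01 -0.04] shift [ 0.0052 -0.0026  0.0309] to [ 0.5215 -0.113   0.034 ]
```

View pics/low.png

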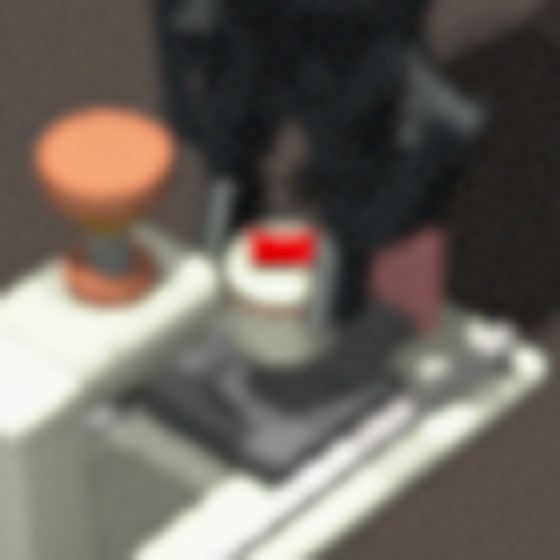

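```bash
python3 - <<'E'
from nail import *
st();print(bot.get_state()['dq'])
a=cv2.imread('pics/sc_low.png');n=nail(a,(195+285/8,140+248/8));s,M,t=cur();print(n,on('scene',*n[:2],t[2]-.0124+.036)-t)
E
```

```text
t 5.55 tcp [ 0.5208 -0.1101  0.0652] F [-0.58  0.12 -0.9 ] open 0.0389 z [ 0.202 -0.049 -0.978] press-local [-0.0764  0.0027]
[-0.0010084   0.00389664  0.000268    0.00036615 -0.00100446 -0.00136142]
(np.float64(229.8023569023569), np.float64(170.63198653198654), np.int64(35)) [ 7.08723141e-05 -2.66855952e-04  2.36000000e-02]
```

>>> {"name": "carry_out", "arguments": {
  "steps": "0 0 0 0.0003 -0.0005 0.002 0.6;0 0 0 0.0006 -0.001 0.004 0.6;0 0 0 0.0009 -0.0015 0.006 0.6;0 0 0 0.0012 -0.002 0.008 0.6;0 0 0 0.0015 -0.0026 0.01 0.6;0 0 0 0.0018 -0.0026 0.012 0.6;0 0 0 0.0022 -0.0026 0.0145 0.6;0 0 0 0.0025 -0.0026 0.017 0.6;0 0 0 0.0025 -0.0026 0.017 0.6;0 0 0 0.0025 -0.0026 0.017 0.6"
}}

```text
time: 6.55
tcp_pos: [0.5212, -0.1129, 0.048]
orientation: [0.104, 0.117, 0.988, -0.012]
wrist_force: [1.2, 0.4, -0.7]
opening: 0.0386
```

```bash
python3 - <<'E'
from plan import *
st();go([.5215,-.113,.0335],12)
E
```

```text
t 6.55 tcp [ 0.5212 -0.1129  0.048 ] F [ 1.16  0.37 -0.75] open 0.0386 z [ 0.202 -0.049 -0.978] press-local [-0.0754  0.0001]
rot [-0.02 -0.02 -0.03] shift [ 0.0027 -0.      0.0142] to [ 0.5215 -0.113   0.0335]
```

>>> {"name": "carry_out", "arguments": {
  "steps": "0 0 0 0.0003 0 0.0015 0.6;0 0 0 0.0006 0 0.003 0.6;0 0 0 0.0008 0 0.0045 0.6;0 0 0 0.0011 0 0.006 0.6;0 0 0 0.0014 0 0.0075 0.6;0 0 0 0.0017 0 0.009 0.6;0 0 0 0.002 0 0.0105 0.6;0 0 0 0.0022 0 0.0115 0.6;0 0 0 0.0024 0 0.0125 0.6;0 0 0 0.0024 0 0.0125 0.6"
}}

```text
time: 7.55
tcp_pos: [0.5214, -0.113, 0.0351]
orientation: [0.104, 0.117, 0.988, -0.012]
wrist_force: [-0.7, 0.8, -1.2]
opening: 0.0387
```

```bash
python3 - <<'E'
from nail import *
st();go([.5215,-.113,.0335],12)
a=img('scene');cv2.imwrite('pics/sc_in.png',a)
crop(a,195,140,265,210,8,'pics/in.png')
n=nail(a,(230,178));s,M,t=cur();print(n,on('scene',*n[:2],t[2]-.0124+.036)-t)
E
```

```text
t 7.55 tcp [ 0.5214 -0.113   0.0351] F [-0.69  0.79 -1.25] open 0.0387 z [ 0.202 -0.049 -0.978] press-local [-0.0752  0.    ]
rot [-0.02 -0.03 -0.04] shift [ 0.0002 -0.      0.0016] to [ 0.5215 -0.113   0.0335]
(np.float64(228.94894099848713), np.float64(178.80786686838124), np.int64(32)) [-0.00020706 -0.00029077  0.0236    ]
```

View pics/in.png

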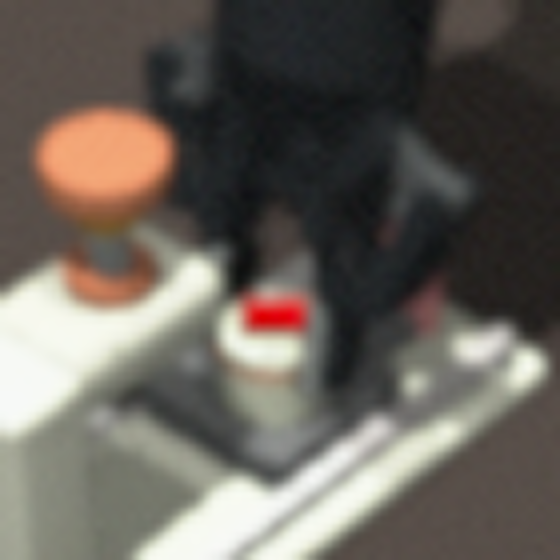

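>>> {"name": "carry_out", "arguments": {
  "steps": "0 0 0 0.0001 0 0.0006 0.6;0 0 0 0.0002 0 0.0013 0.6;0 0 0 0.0003 0 0.002 0.6;0 0 0 0.0003 0 0.002 0.6;0 0 0 0.0003 0 0.002 0.6;0 0 0 0.0003 0 0.002 0.4;0 0 0 0.0003 0 0.002 -0.1;0 0 0 0.0003 0 0.002 -0.4;0 0 0 0.0003 0 0.002 -0.4;0 0 0 0.0003 0 0.002 -0.4"
}}

```text
time: 8.6
tcp_pos: [0.5216, -0.113, 0.0332]
orientation: [0.104, 0.117, 0.988, -0.012]
wrist_force: [0.3, 0.4, -0.1]
opening: 0.06
```

```bash
python3 - <<'E'
from nail import *
st();s,M,t=cur();go(t+[0,0,.1],12)
a=img('scene');cv2.imwrite('pics/sc_rel.png',a)
crop(a,195,140,265,210,8,'pics/rel.png')
n=nail(a,(229,179));print(n)
for z in (.056,.06):print(on('scene',*n[:2],z))
E
```

```text
t 8.6 tcp [ 0.5216 -0.113   0.0332] F [ 0.31  0.43 -0.07] open 0.06 z [ 0.202 -0.049 -0.978] press-local [-0.075  0.   ]
rot [-0.02 -0.02 -0.03] shift [-0.0208 -0.     -0.0978] to [ 0.5216 -0.113   0.1332]
(np.float64(228.94504643962847), np.float64(179.7453560371517), np.int64(32))
[ 0.521892   -0.11290655  0.056     ]
[ 0.52604917 -0.11057429  0.06      ]
```

View pics/rel.png

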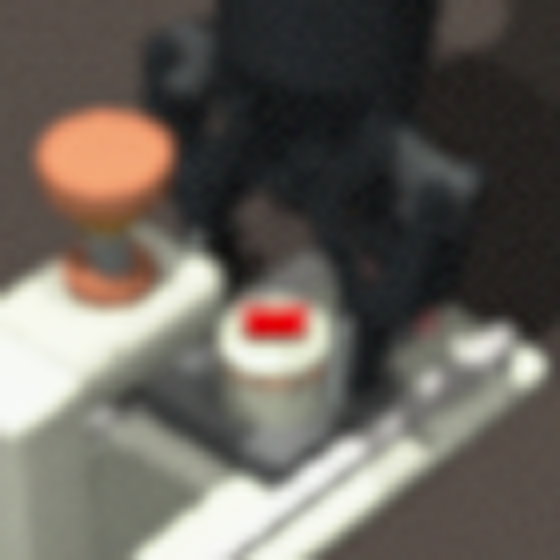

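>>> {"name": "carry_out", "arguments": {
  "steps": "0 0 0 -0.0015 0 -0.007 -0.4;0 0 0 -0.004 0 -0.02 -0.4;0 0 0 -0.007 0 -0.035 -0.4;0 0 0 -0.011 0 -0.052 -0.4;0 0 0 -0.0145 0 -0.07 -0.4;0 0 0 -0.018 0 -0.085 0.2;0 0 0 -0.0208 0 -0.0978 1;0 0 0 -0.0208 0 -0.0978 1;0 0 0 -0.0208 0 -0.0978 1;0 0 0 -0.0208 0 -0.0978 1"
}}

```text
time: 9.65
tcp_pos: [0.5213, -0.1129, 0.1326]
orientation: [0.103, 0.117, 0.988, -0.012]
wrist_force: [-0.5, -0.4, -0.5]
opening: -0.0002
```

```bash
python3 - <<'E'
from nail import *
st()
p=PRESS-.176*px
go(p+[0,0,.13],0)
a=img('scene');cv2.imwrite('pics/sc_up.png',a)
crop(a,195,120,275,200,8,'pics/up.png')
n=nail(a,(229,179));print(n,on('scene',*n[:2],.056))
E
```

```text
t 9.65 tcp [ 0.5213 -0.1129  0.1326] F [-0.54 -0.35 -0.54] open -0.0002 z [ 0.201 -0.048 -0.978] press-local [-0.0753  0.0001]
rot [-1.000e-02  1.192e+01 -4.000e-02] shift [ 0.0991 -0.0002 -0.0182] to [ 0.4233 -0.0895  0.13  ]
(np.float64(229.09159397303728), np.float64(179.78231562252182), np.int64(32)) [ 0.5218406  -0.11246959  0.056     ]
```

View pics/up.png

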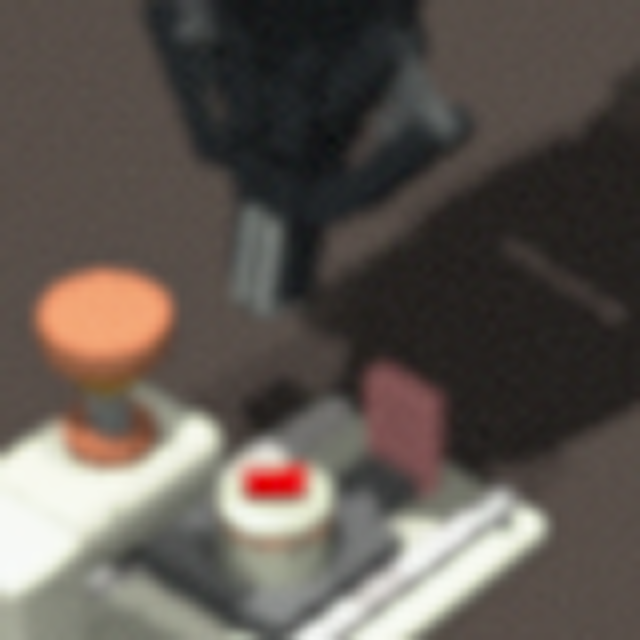

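Released, and the stand stands upright in the pocket (nail at crop (274,482)). The tab is clear at (403,420). Next, in front of the tab.

>>> {"name": "carry_out", "arguments": {
  "steps": "0 2 0 0.01 0 -0.002 1;0 5 0 0.03 0 -0.006 1;0 8 0 0.05 0 -0.01 1;0 11 0 0.07 0 -0.013 1;0 11.9 0 0.088 0 -0.016 1;0 11.9 0 0.097 0 -0.0178 1;0 11.9 0 0.0991 0 -0.0182 1;0 11.9 0 0.0991 0 -0.0182 1;0 11.9 0 0.0991 0 -0.0182 1;0 11.9 0 0.0991 0 -0.0182 1"
}}

```text
time: 10.7
tcp_pos: [0.4239, -0.0895, 0.1299]
orientation: [0.0, 0.118, 0.993, -0.0]
wrist_force: [0.8, -0.4, -0.5]
opening: 0.0002
```

```bash
python3 - <<'E'
from nail import *
st()
go(PRESS-.176*px+[0,0,.040],0)
s=cv2.imread('pics/sc_up.png')
print('tab',on('scene',195+(403+.5)/8-.5,120+(377+.5)/8-.5,.057), (on('scene',245.4,167,.057)-PRESS)@px)
E
```

```text
t 10.7 tcp [ 0.4239 -0.0895  0.1299] F [ 0.79 -0.41 -0.52] open 0.0002 z [ 0.001 -0.    -1.   ] press-local [-1.755e-01  1.000e-04]
rot [-0.    0.04 -0.04] shift [ 0.0006 -0.0001  0.0899] to [ 0.4233 -0.0895  0.04  ]
tab [ 0.4498401  -0.09984485  0.057     ] -0.14760553592133874
```

>>> {"name": "carry_out", "arguments": {
  "steps": "0 0 0 0 0 0.01 1;0 0 0 0 0 0.025 1;0 0 0 0 0 0.04 1;0 0 0 0 0 0.055 1;0 0 0 0 0 0.07 1;0 0 0 0 0 0.083 1;0 0 0 0 0 0.0899 1;0 0 0 0 0 0.0899 1;0 0 0 -0.003 0 0.0899 1;0 0 0 -0.006 0 0.0899 1"
}}

```text
time: 11.7
tcp_pos: [0.4303, -0.0911, 0.0404]
orientation: [0.001, 0.118, 0.993, -0.0]
wrist_force: [-0.1, -0.4, -0.0]
opening: -0.0004
```

```bash
python3 - <<'E'
from nail import *
st()
go(PRESS-.10*px+[0,0,.040],0)
crop(img('scene'),195,120,275,200,6,'pics/tab.png')
E
```

```text
t 11.7 tcp [ 0.4303 -0.0911  0.0404] F [-0.11 -0.44 -0.05] open -0.0004 z [ 0.002 -0.001 -1.   ] press-local [-1.688e-01  1.000e-04]
rot [-0.01  0.09 -0.04] shift [-0.0688 -0.      0.0006] to [ 0.4972 -0.1072  0.04  ]
```

View pics/tab.png

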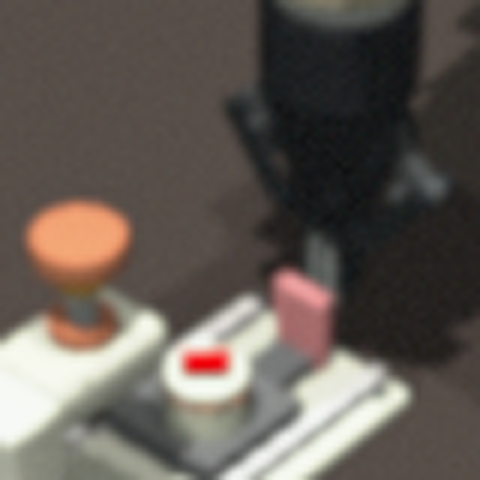

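>>> {"name": "carry_out", "arguments": {
  "steps": "0 0 0 -0.004 0 0 1;0 0 0 -0.01 0 0 1;0 0 0 -0.017 0 0 1;0 0 0 -0.025 0 0 1;0 0 0 -0.033 0 0 1;0 0 0 -0.041 0 0 1;0 0 0 -0.049 0 0 1;0 0 0 -0.056 0 0 1;0 0 0 -0.061 0 0 1;0 0 0 -0.064 0 0 1"
}}

```text
time: 12.75
tcp_pos: [0.4935, -0.1064, 0.0406]
orientation: [0.001, 0.118, 0.993, -0.0]
wrist_force: [-2.6, -0.9, 1.5]
opening: 0.0001
```

```bash
python3 - <<'E'
from nail import *
st()
a=img('scene');cv2.imwrite('pics/sc_p1.png',a);crop(a,180,120,260,200,6,'pics/p1.png')
E
```

```text
t 12.75 tcp [ 0.4935 -0.1064  0.0406] F [-2.65 -0.87  1.54] open 0.0001 z [ 0.002 -0.001 -1.   ] press-local [-1.038e-01 -1.000e-04]
```

View pics/p1.png

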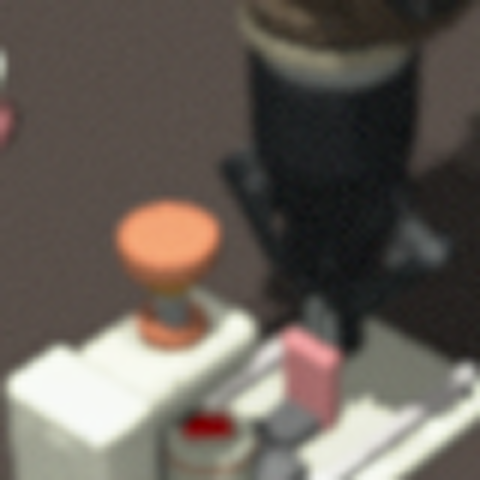

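>>> {"name": "carry_out", "arguments": {
  "steps": "0 0 0 -0.002 0 0 1;0 0 0 -0.004 0 0 1;0 0 0 -0.006 0 0 1;0 0 0 -0.008 0 0 1;0 0 0 -0.0095 0 0 1;0 0 0 -0.011 0 0 1;0 0 0 -0.012 0 0 1;0 0 0 -0.013 0 0 1;0 0 0 -0.014 0 0 1;0 0 0 -0.014 0 0 1"
}}

```text
time: 13.8
tcp_pos: [0.5075, -0.1097, 0.0406]
orientation: [0.001, 0.118, 0.993, -0.0]
wrist_force: [-1.8, 0.3, -1.2]
opening: -0.0001
```

>>> {"name": "carry_out", "arguments": {
  "steps": "0 0 0 -0.0005 0 0 1;0 0 0 -0.001 0 0 1;0 0 0 -0.0015 0 0 1;0 0 0 -0.002 0 0 1;0 0 0 -0.0022 0 0 1;0 0 0 -0.0024 0 0 1;0 0 0 -0.0026 0 0 1;0 0 0 -0.0028 0 0 1;0 0 0 -0.003 0 0 1;0 0 0 -0.003 0 0 1"
}}

```text
time: 14.8
tcp_pos: [0.5103, -0.1104, 0.0406]
orientation: [0.001, 0.118, 0.993, -0.0]
wrist_force: [-4.5, -0.1, -0.1]
opening: 0.0004
```

```bash
python3 - <<'E'
from nail import *
st()
a=img('scene');cv2.imwrite('pics/sc_p2.png',a);crop(a,180,120,260,200,6,'pics/p2.png')
E
```

```text
t 14.8 tcp [ 0.5103 -0.1104  0.0406] F [-4.5  -0.09 -0.12] open 0.0004 z [ 0.002 -0.001 -1.   ] press-local [-0.0866 -0.0001]
```

View pics/p2.png

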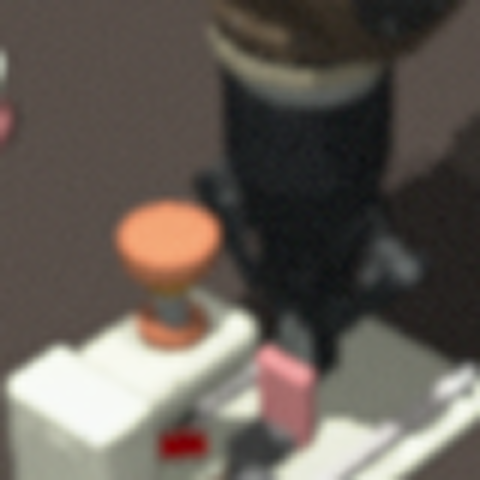

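>>> {"name": "carry_out", "arguments": {
  "steps": "0 0 0 -0.0003 0 0 1;0 0 0 -0.0006 0 0 1;0 0 0 -0.0009 0 0 1;0 0 0 -0.0012 0 0 1;0 0 0 -0.0015 0 0 1;0 0 0 -0.0018 0 0 1;0 0 0 -0.002 0 0 1;0 0 0 -0.002 0 0 1;0 0 0 -0.002 0 0 1;0 0 0 -0.002 0 0 1"
}}

```text
time: 15.85
tcp_pos: [0.5103, -0.1104, 0.0405]
orientation: [-0.001, 0.118, 0.993, 0.0]
wrist_force: [-12.8, 0.1, 6.5]
opening: -0.0
```

>>> {"name": "carry_out", "arguments": {
  "steps": "0 0 0 0.005 0 0 1;0 0 0 0.012 0 0 1;0 0 0 0.022 0 0 1;0 0 0 0.03 0 -0.01 1;0 0 0 0.03 0 -0.035 1;0 0 0 0.03 0 -0.07 1;0 0 0 0.03 0 -0.11 1;0 0 0 0.03 0 -0.145 1;0 0 0 0.03 0 -0.16 1;0 0 0 0.03 0 -0.16 1"
}}

```text
time: 16.85
tcp_pos: [0.4818, -0.1035, 0.2033]
orientation: [0.002, 0.117, 0.993, -0.0]
wrist_force: [0.3, 0.2, -0.1]
opening: -0.0001
```

```bash
python3 - <<'E'
from nail import *
st();go(PRESS+[0,0,.195],0)
a=img('scene');cv2.imwrite('pics/sc_p3.png',a);b=img('top');cv2.imwrite('pics/tp_p3.png',b)
crop(np.hstack([a[130:220,180:280],b[130:220,240:340]]),0,0,200,90,4,'pics/p3.png')
E
```

```text
t 16.85 tcp [ 0.4818 -0.1035  0.2033] F [ 0.34  0.23 -0.14] open -0.0001 z [ 0.003 -0.001 -1.   ] press-local [-0.1159  0.    ]
rot [-0.03  0.2  -0.03] shift [-1.159e-01  1.000e-04  8.700e-03] to [ 0.5945 -0.1305  0.195 ]
```

View pics/p3.png

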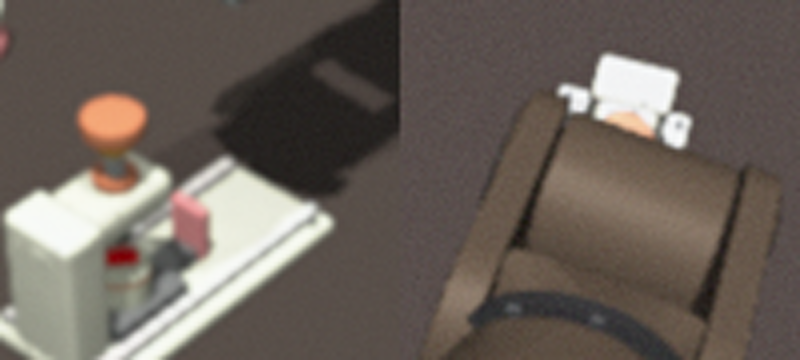

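The carriage is in, the stand is under the plunger, and the tab is at (190,222). Moving above the knob.

>>> {"name": "carry_out", "arguments": {
  "steps": "0 0 0 -0.01 0 0 1;0 0 0 -0.03 0 0 1;0 0 0 -0.05 0 0 1;0 0 0 -0.07 0 0 1;0 0 0 -0.09 0 0 1;0 0 0 -0.107 0 0 1;0 0 0 -0.1155 0 0.004 1;0 0 0 -0.1155 0 0.0087 1;0 0 0 -0.1155 0 0.0087 1;0 0 0 -0.1155 0 0.0087 1"
}}

```text
time: 17.95
tcp_pos: [0.5926, -0.13, 0.1914]
orientation: [-0.001, 0.117, 0.993, 0.0]
wrist_force: [0.3, -0.3, 0.5]
opening: -0.0001
```

```bash
python3 - <<'E'
from nail import *
st()
a=img('scene');crop(a,170,90,260,190,6,'pics/k.png')
E
```

```text
t 17.95 tcp [ 0.5926 -0.13    0.1914] F [ 0.31 -0.33  0.47] open -0.0001 z [-0.002  0.001 -1.   ] press-local [-0.002  0.   ]
```

View pics/k.png

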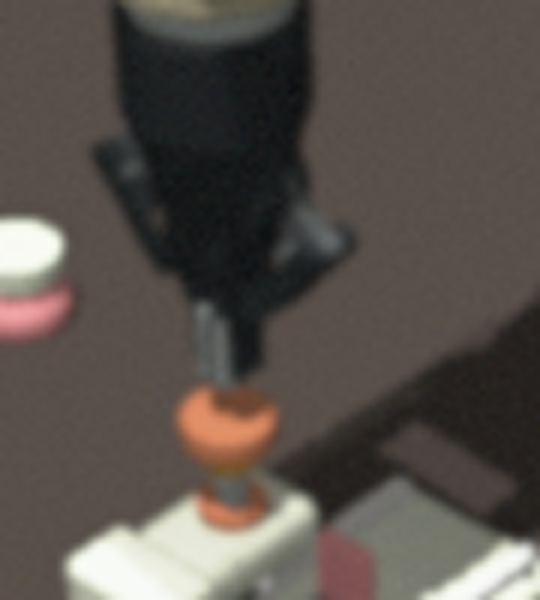

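>>> {"name": "carry_out", "arguments": {
  "steps": "0 0 0 0 0 0.004 1;0 0 0 0 0 0.009 1;0 0 0 0 0 0.013 1;0 0 0 0 0 0.016 1;0 0 0 0 0 0.018 1;0 0 0 0 0 0.02 1;0 0 0 0 0 0.022 1;0 0 0 0 0 0.024 1;0 0 0 0 0 0.0254 1;0 0 0 0 0 0.0254 1"
}}

```text
time: 19.0
tcp_pos: [0.5927, -0.1301, 0.1663]
orientation: [-0.001, 0.118, 0.993, 0.0]
wrist_force: [-0.3, -0.1, 1.7]
opening: 0.0001
```

```bash
python3 - <<'E'
from nail import *
import time
st()
s=bot.get_state();print(s['torque'])
E
```

```text
t 19.0 tcp [ 0.5927 -0.1301  0.1663] F [-0.26 -0.11  1.66] open 0.0001 z [-0.002  0.    -1.   ] press-local [-0.0019 -0.    ]
[ 0.01066001  0.1678741  -0.04950563]
```

>>> {"name": "carry_out", "arguments": {
  "steps": "0 0 0 0 0 0.0005 1;0 0 0 0 0 0.001 1;0 0 0 0 0 0.0015 1;0 0 0 0 0 0.002 1;0 0 0 0 0 0.0025 1;0 0 0 0 0 0.003 1;0 0 0 0 0 0.003 1;0 0 0 0 0 0.003 1;0 0 0 0 0 0.003 1;0 0 0 0 0 0.003 1"
}}

```text
time: 20.0
tcp_pos: [0.5927, -0.1301, 0.1633]
orientation: [-0.001, 0.118, 0.993, 0.0]
wrist_force: [-1.5, 0.7, 1.3]
opening: 0.0002
```

```bash
python3 - <<'E'
from nail import *
st()
a=img('scene');crop(a,190,140,230,190,12,'pics/k2.png')
st()
E
```

```text
t 20.0 tcp [ 0.5927 -0.1301  0.1633] F [-1.5   0.67  1.35] open 0.0002 z [-0.002  0.    -1.   ] press-local [-0.0019  0.    ]
t 20.05 tcp [ 0.5927 -0.1301  0.1633] F [-0.61  0.89  1.58] open 0.0001 z [-0.002  0.    -1.   ] press-local [-0.0019  0.    ]
```

View pics/k2.png

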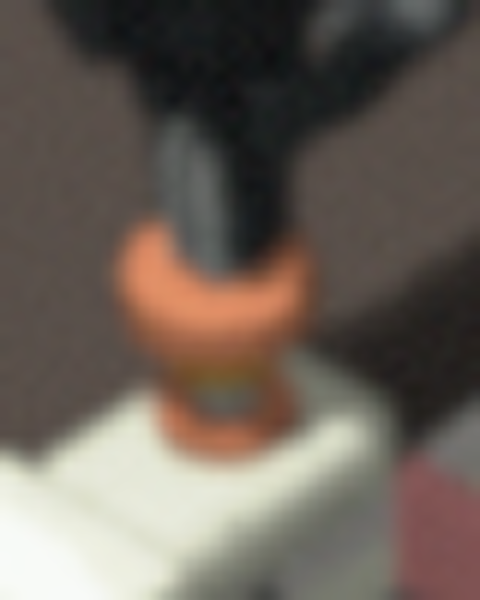

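```bash
python3 - <<'E'
from nail import *
c=[cv2.imread('pics/scene0.png'),cv2.imread('pics/sc_p3.png'),img('scene')]
cv2.imwrite('pics/cmp.png',cv2.resize(np.hstack([x[150:190,190:230] for x in c]),None,fx=6,fy=6,interpolation=2))
for z in(.174,.17,.165,.16):print(z,proj('scene',[.594,-.131,z]))
E
```

```text
0.174 [208.29761854 157.89487796]
0.17 [208.36315038 159.16138789]
0.165 [208.44463718 160.73625369]
0.16 [208.52565228 162.30200328]
```

View pics/cmp.png

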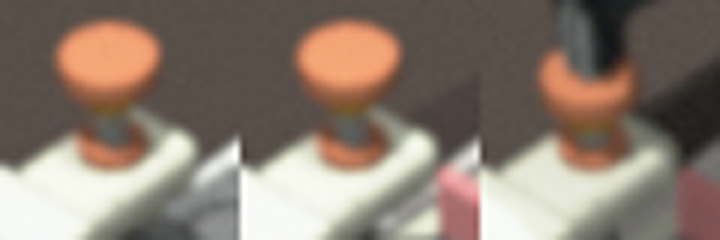

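The knob has gone down by about 3 px (≈10 mm), so contact was made at z ≈ 0.172. I'll go on in small steps by feel.

>>> {"name": "carry_out", "arguments": {
  "steps": "0 0 0 0 0 0.0005 1;0 0 0 0 0 0.001 1;0 0 0 0 0 0.0015 1;0 0 0 0 0 0.002 1;0 0 0 0 0 0.002 1;0 0 0 0 0 0.002 1;0 0 0 0 0 0.002 1;0 0 0 0 0 0.002 1;0 0 0 0 0 0.002 1;0 0 0 0 0 0.002 1"
}}

```text
time: 21.1
tcp_pos: [0.5927, -0.13, 0.1613]
orientation: [-0.001, 0.117, 0.993, 0.0]
wrist_force: [-1.0, 0.7, 2.7]
opening: 0.0
```

>>> {"name": "carry_out", "arguments": {
  "steps": "0 0 0 0 0 0.0003 1;0 0 0 0 0 0.0006 1;0 0 0 0 0 0.0009 1;0 0 0 0 0 0.0012 1;0 0 0 0 0 0.0015 1;0 0 0 0 0 0.0015 1;0 0 0 0 0 0.0015 1;0 0 0 0 0 0.0015 1;0 0 0 0 0 0.0015 1;0 0 0 0 0 0.0015 1"
}}

```text
time: 22.1
tcp_pos: [0.5927, -0.1301, 0.1598]
orientation: [-0.001, 0.118, 0.993, 0.0]
wrist_force: [-1.0, 0.7, 3.0]
opening: -0.0001
```

>>> {"name": "carry_out", "arguments": {
  "steps": "0 0 0 0 0 0.0003 1;0 0 0 0 0 0.0006 1;0 0 0 0 0 0.0009 1;0 0 0 0 0 0.0012 1;0 0 0 0 0 0.0015 1;0 0 0 0 0 0.0015 1;0 0 0 0 0 0.0015 1;0 0 0 0 0 0.0015 1;0 0 0 0 0 0.0015 1;0 0 0 0 0 0.0015 1"
}}

```text
time: 23.1
tcp_pos: [0.5928, -0.1301, 0.1589]
orientation: [-0.001, 0.118, 0.993, -0.0]
wrist_force: [-2.3, 0.5, 7.6]
opening: 0.0
```

>>> {"name": "carry_out", "arguments": {
  "steps": "0 0 0 0 0 0.0003 1;0 0 0 0 0 0.0006 1;0 0 0 0 0 0.0009 1;0 0 0 0 0 0.001 1;0 0 0 0 0 0.001 1;0 0 0 0 0 0.001 1;0 0 0 0 0 0.001 1;0 0 0 0 0 0.001 1;0 0 0 0 0 0.001 1;0 0 0 0 0 0.001 1"
}}

```text
time: 24.1
tcp_pos: [0.5928, -0.1301, 0.1584]
orientation: [-0.0, 0.118, 0.993, -0.0]
wrist_force: [-2.3, 1.9, 8.4]
opening: -0.0001
```

>>> {"name": "carry_out", "arguments": {
  "steps": "0 0 0 0 0 0.0003 1;0 0 0 0 0 0.0006 1;0 0 0 0 0 0.0009 1;0 0 0 0 0 0.0012 1;0 0 0 0 0 0.0015 1;0 0 0 0 0 0.0018 1;0 0 0 0 0 0.002 1;0 0 0 0 0 0.002 1;0 0 0 0 0 0.002 1;0 0 0 0 0 0.002 1"
}}

```text
time: 25.1
tcp_pos: [0.5928, -0.1301, 0.157]
orientation: [-0.0, 0.117, 0.993, -0.0]
wrist_force: [-3.5, 0.7, 9.1]
opening: 0.0001
```

>>> {"name": "carry_out", "arguments": {
  "steps": "0 0 0 0 0 0.0003 1;0 0 0 0 0 0.0006 1;0 0 0 0 0 0.0009 1;0 0 0 0 0 0.0012 1;0 0 0 0 0 0.0015 1;0 0 0 0 0 0.0018 1;0 0 0 0 0 0.002 1;0 0 0 0 0 0.002 1;0 0 0 0 0 0.002 1;0 0 0 0 0 0.002 1"
}}

```text
time: 26.1
tcp_pos: [0.5928, -0.1301, 0.1556]
orientation: [0.0, 0.118, 0.993, -0.0]
wrist_force: [-3.4, 1.4, 8.4]
opening: 0.0001
```

>>> {"name": "carry_out", "arguments": {
  "steps": "0 0 0 0 0 0.0003 1;0 0 0 0 0 0.0006 1;0 0 0 0 0 0.0009 1;0 0 0 0 0 0.0012 1;0 0 0 0 0 0.0014 1;0 0 0 0 0 0.0016 1;0 0 0 0 0 0.0016 1;0 0 0 0 0 0.0016 1;0 0 0 0 0 0.0016 1;0 0 0 0 0 0.0016 1"
}}

```text
time: 27.1
tcp_pos: [0.5928, -0.1301, 0.1546]
orientation: [0.0, 0.117, 0.993, -0.0]
wrist_force: [-2.5, 0.8, 8.2]
opening: -0.0004
```

>>> {"name": "carry_out", "arguments": {
  "steps": "0 0 0 0 0 0.0003 1;0 0 0 0 0 0.0006 1;0 0 0 0 0 0.0009 1;0 0 0 0 0 0.0012 1;0 0 0 0 0 0.0014 1;0 0 0 0 0 0.0015 1;0 0 0 0 0 0.0015 1;0 0 0 0 0 0.0015 1;0 0 0 0 0 0.0015 1;0 0 0 0 0 0.0015 1"
}}

```text
time: 28.1
tcp_pos: [0.5928, -0.1301, 0.1538]
orientation: [0.001, 0.117, 0.993, -0.0]
wrist_force: [-4.0, 1.6, 11.1]
opening: -0.0002
```

>>> {"name": "carry_out", "arguments": {
  "steps": "0 0 0 0 0 0.0003 1;0 0 0 0 0 0.0006 1;0 0 0 0 0 0.0009 1;0 0 0 0 0 0.0012 1;0 0 0 0 0 0.0014 1;0 0 0 0 0 0.0015 1;0 0 0 0 0 0.0015 1;0 0 0 0 0 0.0015 1;0 0 0 0 0 0.0015 1;0 0 0 0 0 0.0015 1"
}}

```text
time: 29.1
tcp_pos: [0.5929, -0.1301, 0.1537]
orientation: [0.001, 0.117, 0.993, -0.0]
wrist_force: [-5.7, 1.6, 17.0]
opening: 0.0003
```

Solid second stop: 17 N with no further motion. Holding for one more second.

>>> {"name": "carry_out", "arguments": {
  "steps": "0 0 0 0 0 0.001 1;0 0 0 0 0 0.0013 1;0 0 0 0 0 0.0013 1;0 0 0 0 0 0.0013 1;0 0 0 0 0 0.0013 1;0 0 0 0 0 0.0013 1;0 0 0 0 0 0.0013 1;0 0 0 0 0 0.0013 1;0 0 0 0 0 0.0013 1;0 0 0 0 0 0.0013 1"
}}

```text
time: 30.1
tcp_pos: [0.5929, -0.1301, 0.1537]
orientation: [0.002, 0.117, 0.993, -0.001]
wrist_force: [-5.8, 1.1, 16.2]
opening: 0.0005
```

>>> {"name": "carry_out", "arguments": {
  "steps": "0 0 0 0 0 -0.001 1;0 0 0 0 0 -0.003 1;0 0 0 0 0 -0.006 1;0 0 0 0 0 -0.01 1;0 0 0 0 0 -0.015 1;0 0 0 0 0 -0.021 1;0 0 0 0 0 -0.03 1;0 0 0 0 0 -0.045 1;0 0 0 0 0 -0.06 1;0 0 0 0 0 -0.06 1"
}}

```text
time: 31.1
tcp_pos: [0.5936, -0.1303, 0.216]
orientation: [0.003, 0.117, 0.993, -0.001]
wrist_force: [0.0, 0.5, 0.0]
opening: -0.0004
```

```bash
python3 - <<'E'
from nail import *
st()
a=img('scene');cv2.imwrite('pics/sc_end.png',a)
old=cv2.imread('pics/sc_p3.png')
cv2.imwrite('pics/end.png',cv2.resize(np.hstack([x[145:225,175:255] for x in (old,a)]),None,fx=5,fy=5,interpolation=2))
E
```

```text
t 31.1 tcp [ 0.5936 -0.1303  0.216 ] F [0.05 0.47 0.03] open -0.0004 z [ 0.007 -0.003 -1.   ] press-local [-0.001  0.   ]
```

View pics/end.png

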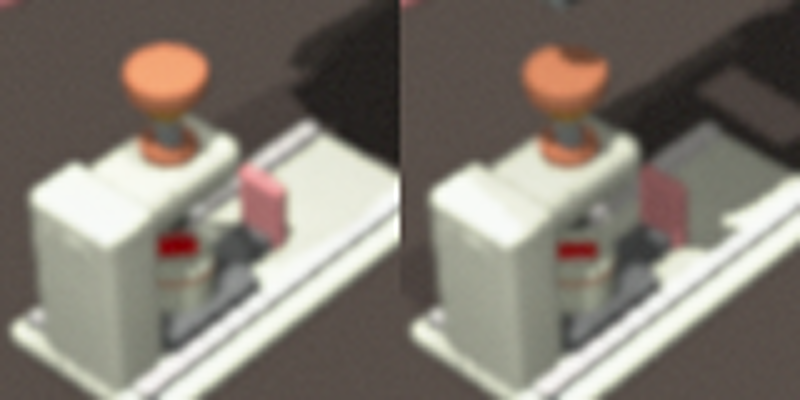

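Before on the left, after on the right. The red nail now stands clearly lower (its mark shrank from rows 235–257 to 242–257). The knob is back at its old height, and the tab (665,205) and the stand are unchanged. The tool is clear of everything.

```bash
python3 - <<'E'
from bench import bot
print(bot.hand_in())
E
```

```text
the job is handed in; nothing more can be done
None
```

I finished the job and handed it in at about 31 s. No verdict was reported, so what follows rests on my own readings.

- **Stand:** I gripped the white stand with the red nail, with the hand tilted 12° to clear the press arm. I lowered it into the pocket without contact force and let go. The image showed it upright and seated.
- **Carriage:** I pushed the tab until the carriage stopped dead, at about 13 N with no further motion.
- **Plunger:** The foot met the nail at TCP z of about 0.159 m. The nail then moved in at about 8–9 N, to a solid stop at z = 0.1537 m. I held there for over 1 s; the readings were 17.0 and 16.2 N. Force is only read at the end of each call, so I did not see any peaks between readings.
- **Last checks:** After I lifted clear, the wrist force was zero. In the picture the knob was back at its old height, the carriage was in with the stand upright, and the nail was visibly lower. I did not measure the nail's depth directly; that it is home rests on the solid stop, 5.3 mm past the first. I did not re-check the other things on the desk in a final full view.
- **Disagreements:**
  - The two cameras differed by about 4 mm in x, so I averaged them.
  - The force read only 1.5 N on first knob contact instead of 3 N, so I confirmed contact by picture.

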